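# Stack specimen canisters into a pyramid in the cradle

## Task

Stack the loose metal specimen canisters away on their sides in the cradle as a pyramid: first put the remaining long one in the empty place of the bottom row, then saddle the two medium ones in the gaps of that row, and last the short one in the gap on top. Set each down gently, lengthwise in line with the row below and centred on it, leave the two canisters already in the cradle in their places, and do not disturb anything else on the bench.

Things in the scene. Friction and masses are not known exactly. Their poses are not given: they have to be found in the camera images.
- cradle: fixed low steel cradle, three places side by side for lying canisters, each two parallel rods at y = -52, 0, +52 mm. Origin mid-underside on the bench; y along the row, x along the canisters' axes, z up. Sheet 40 mm wide (x; all but the 40 mm canister overhang it), 176 mm long, end plates 36 mm high at y = +-87 mm
- empty_place (a point): where the axis middle of the third long canister belongs: y = -52 mm on the cradle, 34.5 mm above the bench. Axes as the cradle's
- gap_1 (a point): axis middle of a canister saddled in the gap at y = +26 mm of the cradle's full bottom row, 77.2 mm above the bench
- gap_2 (a point): axis middle of a canister saddled in the gap at y = -26 mm of the cradle's full bottom row, 77.2 mm above the bench
- gap_top (a point): axis middle of a canister saddled on the two of the second row: y = 0 on the cradle, 119.9 mm above the bench
- long_a: aluminium canister lying on its side: flat-ended cylinder, diameter 50 mm, length 64 mm (knurled lid band at +x). Origin mid-axis, x along the axis; on the bench its origin is 25 mm up. Rigid, rolls freely; its flat ends can be pinched from above. 0.16 kg. Starts seated in the cradle at y = +52 mm and stays there
- long_b: aluminium canister lying on its side: flat-ended cylinder, diameter 50 mm, length 64 mm (knurled lid band at +x). Origin mid-axis, x along the axis; on the bench its origin is 25 mm up. Rigid, rolls freely; its flat ends can be pinched from above. 0.16 kg. Starts seated in the cradle's middle place and stays there
- long_c: aluminium canister lying on its side: flat-ended cylinder, diameter 50 mm, length 64 mm (knurled lid band at +x). Origin mid-axis, x along the axis; on the bench its origin is 25 mm up. Rigid, rolls freely; its flat ends can be pinched from above. About 0.16 kg. Starts loose on the bench; belongs in the empty place at y = -52 mm
- medium_a: aluminium canister lying on its side: flat-ended cylinder, diameter 50 mm, length 52 mm (knurled lid band at +x). Origin mid-axis, x along the axis; on the bench its origin is 25 mm up. Rigid, rolls freely; its flat ends can be pinched from above. About 0.13 kg. Starts loose on the bench; belongs in the second row
- medium_b: aluminium canister lying on its side: flat-ended cylinder, diameter 50 mm, length 52 mm (knurled lid band at +x). Origin mid-axis, x along the axis; on the bench its origin is 25 mm up. Rigid, rolls freely; its flat ends can be pinched from above. About 0.13 kg. Starts loose on the bench; belongs in the second row
- short: aluminium canister lying on its side: flat-ended cylinder, diameter 50 mm, length 40 mm (knurled lid band at +x). Origin mid-axis, x along the axis; on the bench its origin is 25 mm up. Rigid, rolls freely; its flat ends can be pinched from above. About 0.10 kg. Starts loose on the bench; belongs on top
- mandarin: peeled mandarin, 86x67x56 mm; loose bystander on the bench, to be left alone. Origin at the centre of its underside, z up
- lab_timer: small flat timer, 66x72x18 mm; loose bystander on the bench, to be left alone. Origin at the centre of its underside, z up
- bottle_white: upright screw-cap bottle, 38 mm across, 88 mm high; loose bystander on the bench, to be left alone. Origin at the centre of its underside, z up
- vial_a: upright small vial, 25 mm across, 46 mm high; loose bystander on the bench, to be left alone. Origin at the centre of its underside, z up
- dry_heater: fixed block heater behind and to the right of the cradle, not part of the job: 250 mm deep (x), 175 mm wide (y), 100 mm high; its front edge is 130 mm nearer the robot than its origin. Origin mid-underside. Carry canisters clear of it. Cartons up to 115 mm high stand further back, beyond x = 0.75 m
Not all that is in view belongs to the job. Leave any blue or green look-alike of the short alone.

How it is judged:
By the outcome, as a careful person would: the job done as asked, in the order asked, and still so for the second after the job is handed in, with the robot touching nothing.
It also fails if it takes over 72 s, if anything falls off the work surface, if the arm or the gripper's body presses on something with over 40 N, if the wrist force passes 120 N, or if a joint passes its speed limit or range.

## Robot

A 7-joint arm with a two-finger parallel gripper is mounted at the origin on a cart in front of the work surface, level with it; the furniture and walls round the work are solid. World frame = base frame: x ahead of the robot, y to its left, z up, the work surface at z = 0. Lengths are in mm, angles in rad, forces in N, time in s.
With the tool pointing down it reaches from about 425 to 1025 mm from the base axis. Payload 3.6 kg.
Tool frame: the origin (TCP) lies midway between the tips of the shut fingers; the grasp point (between the pads) lies env.tcp_to_grasp behind it (env.tcp_to_grasp is the distance from the TCP to the grasp point, in mm); z points along the fingers, y is the line along which they close (so a half turn about z gives the same grasp; the last joint's range is limited). The gripper opens to 85 mm and grips with 20 to 120 N. Pads are 22 mm wide; open, the fingers measure 114 mm over their backs; the gripper's body (76 mm by 85 mm) begins 54 mm behind the grasp point. The pads swing forward as they close: fully open they stand 13 mm farther back than shut.
Start: joints at [-1.361, 0.591, 0.048, 1.609, -0.033, 0.943, -0.034], TCP at [216.186, 692.021, 231.302] pointing down, gripper open.
Joint ranges: [-2.69, 2.69], [-0.47, 2.24], [-1.27, 1.36], [0.19, 2.51], [-1.53, 4.68], [0.08, 2.07], [-3.09, 3.09]. Speed limits (rad/s): [2.57, 2.57, 3.14, 3.14, 3.14, 3.14, 3.14].

## Interface

Orientations are given as a unit quaternion [x, y, z, w].
In Python, from cell import env gives the robot as it stands.
- The arm moves only by the shell command python3 -m crank 'ROWS' [OPENING] [FORCE]. ROWS is text: rows parted by semicolons, each of 4 numbers parted by spaces: the shift along the tool's x, y, z in units of 120 mm (1.0 is 120 mm), then the turn about the tool's z in units of 0.5 rad (1.0 is 0.5 rad). In form: dx dy dz spin; .... A call has 1 to 5 rows; each row is the pose to reach, as a shift and turn from the pose commanded when the call began, along the tool's axes at that moment; what a row does not reach only later rows make up. A row lasts 1/10 s, in which the tool goes at most 50 mm and 8.59 degrees, less where a joint would pass 70% of its speed; a pose out of reach is approached as far as the arm can. A call with a number of a shift or a turn outside -1 to 1 is refused whole. A call with a gripper value outside its range is refused whole. OPENING is the opening, from -1 (shut) to 1 (fully open), set as the call begins (- or left out, the last holds). The fingers move at their own pace and stop on an object; FORCE is the grip in N (left out, the last holds). Time passes only in rows, so rows that repeat a pose let the fingers close. It gives the time, the measured TCP pose, the force, the opening and the grip force at its end, in the units of the state.
- env.sense(): the state, without advancing time (a new reading comes with each control period).
- env.get_image(name): name is "scene" or "top" or "wrist"; returns a dict with "pixels" (384x512x3 uint8, blue, green, red), "range_z" (384x512 float32, mm along the optical axis (not along the pixel's ray), 0 where there is no reading), "intrinsics" (3x3 intrinsics, pixels), "cam_to_world" (4x4, takes a point from camera to world coordinates). Camera axes: x right, y down, z forward; pixel columns grow to the right and rows downward; lengths in mm; the calibration is good to about 2 mm. A picture is of the moment at which its call begins.
- env.close_job(): hands the job in; it is judged then, once.
The state is a dict: "time_s": time; "joints": joint angles; "qd": joint speeds; "joint_torque": joint torques, N m; "eef_pos": TCP position; "eef_rot": TCP orientation; "contact_force": force on the tool from outside, world axes, zero at the start; "moment": the same for the moment, N m; "finger_gap": opening from 0.0 (shut) to 1.0 (fully open); "grip_force": force on a finger pad.
Only numpy, scipy, OpenCV 4.12 (cv2) and the standard library are available. Lean on these libraries where they do the work, as an engineer would, in place of code of your own. Each camera call takes 0.05 s, during which the arm holds its last target. There are 200 camera calls.

## Working session

There is one attempt and no reset: what is moved stays moved. The work goes in short steps, Python scripts to look and compute and a shell command to move; the robot and the scene stay as the last step left them, time stands still between calls to the robot, and variables do not carry over. Pictures are saved under pics/ and viewed, at most 11 in all, crops included, and the job is handed in when it is done.

```bash
ls; mkdir -p pics; python3 - <<'E'
from cell import env
import cv2,pickle,numpy as np
s=env.sense();print(s['eef_pos'],s['eef_rot'],s['finger_gap'],env.tcp_to_grasp,s['time_s'])
for n in('top','scene'):
    d=env.get_image(n);pickle.dump(d,open(f'{n}0.pkl','wb'))
    cv2.imwrite(f'pics/{n}0.png',cv2.resize(d['pixels'],(800,600),interpolation=cv2.INTER_CUBIC))
    print(n,d['intrinsics'],d['cam_to_world'])
E
```

```text
pics
[215.94285888 691.23234501 230.13484437] [ 1.50772655e-01  9.88567822e-01 -1.12048864e-03 -1.11955476e-04] 1.0032845142960307 18.700000000000003 0.0
top [[413.63016678   0.         256.21652901]
 [  0.         413.63016678 196.42649863]
 [  0.           0.           1.        ]] [[-1.39440708e-02 -9.92347442e-01  1.22687069e-01  3.83008800e+02]
 [-9.99787250e-01  1.19719940e-02 -1.67966080e-02 -2.17884984e+01]
 [ 1.51992621e-02 -1.22895181e-01 -9.92303259e-01  1.45182543e+03]
 [ 0.00000000e+00  0.00000000e+00  0.00000000e+00  1.00000000e+00]]
scene [[370.35642627   0.         254.76479146]
 [  0.         370.35642627 191.47273458]
 [  0.           0.           1.        ]] [[ 4.30685961e-01 -3.58043004e-01  8.28441193e-01 -2.16757251e+02]
 [-9.02198722e-01 -1.94595098e-01  3.84928843e-01 -4.23988964e+02]
 [ 2.33895158e-02 -9.13202034e-01 -4.06835317e-01  4.96132477e+02]
 [ 0.00000000e+00  0.00000000e+00  0.00000000e+00  1.00000000e+00]]
```

View pics/top0.png

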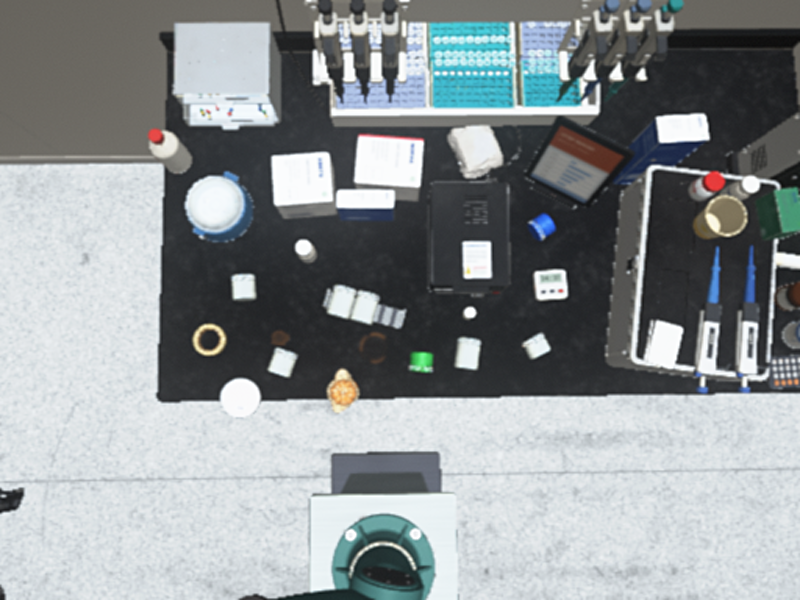

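View pics/scene0.png

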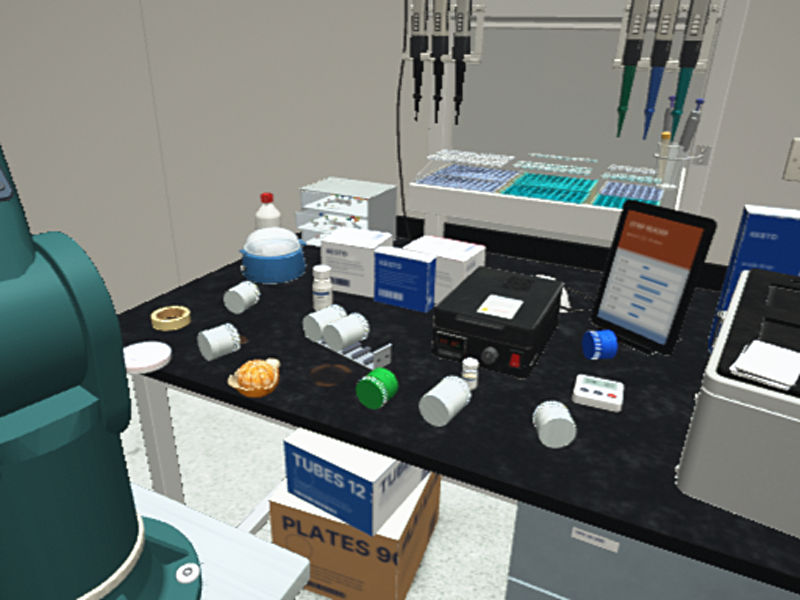

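The top view (800x600 px) shows four loose silver canisters at (243,287), (282,361), (467,353) and (537,345). The cradle holds two at (340,301) and (365,306), and its free place is to the right at (392,316). The green (420,362) and blue (541,227) ones are look-alikes. Next I'll measure lengths.

```bash
cat > h.py <<'E'
import cv2,numpy as np
def cloud(d):
    z=d['range_z'];K=d['intrinsics'];v,u=np.indices(z.shape)
    p=np.stack([(u-K[0,2])*z/K[0,0],(v-K[1,2])*z/K[1,1],z],-1)
    T=d['cam_to_world'];return p@T[:3,:3].T+T[:3,3]
def plane(d,uv,h):
    K=d['intrinsics'];T=d['cam_to_world'];uv=np.atleast_2d(uv).astype(float)
    r=np.c_[(uv-K[:2,2])/K[0,0],np.ones(len(uv))]@T[:3,:3].T
    return T[:3,3]+r*((h-T[2,3])/r[:,2])[:,None]
def cans(d,h=25,lo=12,hi=140,box=(300,800,-500,400)):
    """silver blobs: centre, length, width, axis angle"""
    P=cloud(d);g=cv2.cvtColor(d['pixels'],cv2.COLOR_BGR2HSV)
    m=(g[...,1]<60)&(g[...,2]>60)&(d['range_z']>0)&(P[...,2]>lo)&(P[...,2]<hi)&(P[...,0]>box[0])&(P[...,0]<box[1])&(P[...,1]>box[2])&(P[...,1]<box[3])
    n,l,st,c=cv2.connectedComponentsWithStats(m.astype(np.uint8))
    for i in range(1,n):
        if st[i,4]<60: continue
        v,u=np.where(l==i);w=plane(d,np.c_[u,v],h)[:,:2]
        R=cv2.minAreaRect(w.astype(np.float32))
        q=P[l==i]
        print('px',c[i].round(1),'n',st[i,4],'rect',np.round(R[0],1),np.round(R[1],1),round(R[2],1),'med',np.median(q,0).round(1),'z95',np.percentile(q[:,2],95).round(1))
E
python3 - <<'E'
from h import *
import pickle
for n in('top','scene'):
    d=pickle.load(open(n+'0.pkl','rb'));print(n);cans(d,h=30)
d=pickle.load(open('top0.pkl','rb'))
c=d['pixels'][165:265,130:370];cv2.imwrite('pics/crop0.png',cv2.resize(c,None,fx=3.33,fy=3.33,interpolation=cv2.INTER_CUBIC))
P=cloud(d);
for u,v in[(195,160),(219,250),(301,200),(351,180),(300,130),(300,185)]:print(u,v,P[v,u].round())
E
```

```text
top
px [194.8 129.9] n 551 rect [797.6 166.7] [ 57.4 133.8] 2.4 med [778.6 160.6 102.4] z95 114.0
px [233.7 127.8] n 407 rect [805.2  31. ] [123.8  40. ] 89.4 med [779.8  26.5 110.9] z95 115.6
px [294.8 132.1] n 532 rect [ 777.7 -197.3] [156.2  83.4] 89.5 med [ 768.4 -173.6   97.2] z95 102.2
px [324.6 148.5] n 130 rect [ 723.2 -287.7] [ 11.3 190.8] 89.8 med [ 705.7 -276.5   96.5] z95 101.8
px [138.1 134.6] n 676 rect [779.6 363.7] [113.   82.9] 89.5 med [764.2 348.   97.9] z95 107.4
px [276.1 164.8] n 94 rect [ 672.7 -115. ] [ 10.5 121.1] 88.8 med [ 657.7 -112.7   95.4] z95 102.1
px [304.9 165.7] n 514 rect [ 666.1 -218. ] [70.6 89.1] 89.3 med [ 650.8 -208.8   98.5] z95 103.1
px [195.6 160.4] n 138 rect [688.6 164.4] [51.4 36.7] 33.1 med [678.2 158.5  82.2] z95 91.2
px [352.1 181.7] n 307 rect [ 605.6 -381.2] [70.1 63.6] 89.4 med [ 608.4 -384.7   16.4] z95 21.7
px [155.9 183.6] n 239 rect [606.9 300.8] [56.2 48.4] 0.8 med [605.4 297.2  43.7] z95 51.4
px [225.9 194.7] n 554 rect [566.4  58.7] [102.9  68.4] 75.2 med [562.8  57.9  53.7] z95 60.4
px [343.  221.3] n 175 rect [ 469.  -344.
[... 853 characters left out ...]
37.2 213.4] [112.1  66. ] 49.1 med [427.2 202.6  35.6] z95 48.6
px [ 92.5 226.5] n 391 rect [347.8 280.5] [85.4 67.2] 52.2 med [363.3 304.4  14. ] z95 15.3
px [244.1 226.1] n 96 rect [524.5 -51.7] [63.  25.7] 26.3 med [531.  -48.3  24.6] z95 35.6
px [287.5 251.6] n 792 rect [ 488.7 -197.7] [ 59.9 183.1] 83.1 med [ 443.5 -197.3   37.4] z95 48.8
px [382.5 249. ] n 421 rect [ 578.5 -385.9] [66.2 67.8] 3.0 med [ 602.9 -384.7   15.7] z95 17.3
px [353.7 269.9] n 552 rect [ 467.2 -341.2] [90.2 54.5] 25.1 med [ 454.4 -344.    37. ] z95 48.7
195 160 [677. 158.  89.]
219 250 [377.  82.  54.]
301 200 [ 544. -200.   38.]
351 180 [ 615. -381.   18.]
300 130 [ 774. -195.   99.]
300 185 [ 587. -191.   95.]
```

View pics/crop0.png

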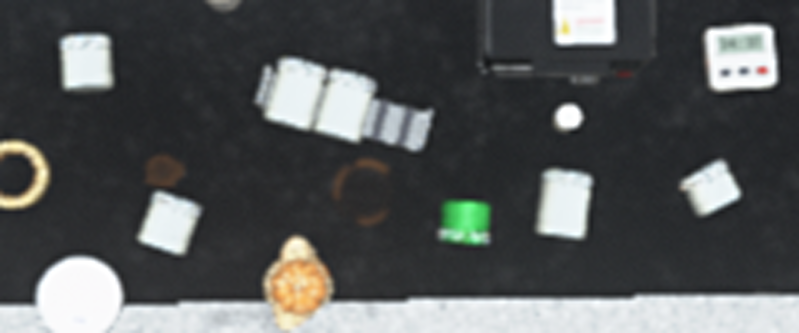

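The lengths sort them. Measured with the top camera: (299,226) in the raw image is 65 mm, so long_c. (156,184) and (181,232) are about 52 mm, so the mediums. (343,221) is about 41 mm and silver, so the short one; the green and blue ones don't fit. The enlarged crop confirms this. I'll move towards the cradle with the tool's y axis turned to the canister axes.

```bash
python3 -m crank '-1 -.4 -.1 1;-1 -.4 -.1 1;-1 -.4 -.1 1;-1 -.4 -.1 1' 1 30
python3 -m crank '-1 0 -.2 1;-1 0 -.2 1;-1 0 -.2 1;-1 0 -.2 1'
python3 -m crank '-1 .7 -.2 1;-1 .7 -.2 1;-1 .7 -.2 1;-1 .7 -.2 1'
python3 -m crank '-1 .3 0 .06;-1 .3 0 .06;-1 .3 0 .06'
python3 -m crank '-1 .3 0 0;-1 .3 0 0;-1 .3 0 0'
python3 -m crank '-1 .3 0 0;-1 .3 0 0;-1 .3 0 0;-1 .3 0 0;-1 .3 0 0'
python3 - <<'E'
from h import *
from cell import env
import pickle
s=env.sense();print(s['eef_pos'],s['eef_rot'],s['joints'],s['time_s'],s['contact_force'])
d=env.get_image('wrist');pickle.dump(d,open('w1.pkl','wb'));print(d['intrinsics'],d['cam_to_world'])
cv2.imwrite('pics/w1.png',d['pixels'])
E
```

```text
time_s: 0.5
eef_pos: [323.7, 605.0, 243.7]
eef_rot: [0.397, 0.918, -0.001, 0.003]
contact_force: [0.2, 0.1, -0.2]
finger_gap: 1.003
grip_force: 0.0
time_s: 0.9
eef_pos: [405.0, 519.2, 268.3]
eef_rot: [0.611, 0.791, 0.0, 0.002]
contact_force: [-0.4, -1.1, 0.2]
finger_gap: 1.001
grip_force: 0.0
time_s: 1.3
eef_pos: [520.5, 422.2, 293.2]
eef_rot: [0.789, 0.614, 0.002, 0.004]
contact_force: [-0.2, -0.8, -0.0]
finger_gap: 1.0
grip_force: 0.0
time_s: 1.6
eef_pos: [520.2, 299.7, 291.0]
eef_rot: [0.795, 0.607, -0.001, 0.001]
contact_force: [-0.0, -1.1, -0.3]
finger_gap: 1.001
grip_force: 0.0
time_s: 1.9
eef_pos: [523.1, 174.7, 291.2]
eef_rot: [0.795, 0.606, -0.001, 0.001]
contact_force: [1.0, 1.1, -0.3]
finger_gap: 0.998
grip_force: 0.0
time_s: 2.4
eef_pos: [527.2, 55.0, 291.1]
eef_rot: [0.794, 0.608, -0.0, -0.0]
contact_force: [0.6, -0.7, 0.9]
finger_gap: 1.0
grip_force: 0.0
[527.15767491  55.04738505 291.14097139] [ 7.93799058e-01  6.08180009e-01 -2.03214526e-05 -3.63544289e-04] [-0.64343583  0.310329    0.57969917  2.00157952 -0.21772266  0.89003243
 -0.21078491] 2.4 [ 0.60022026 -0.67545942  0.85987836]
[[292.00676301   0.         252.5545923 ]
 [  0.         292.00676301 189.74190927]
 [  0.           0.           1.        ]] [[ 9.65399759e-01 -2.50124060e-01 -7.37648936e-02  5.46740058e+02]
 [-2.60773982e-01 -9.26496209e-01 -2.71296343e-01  1.24635306e+02]
 [-4.85151521e-04  2.81145389e-01 -9.59665064e-01  4.32991737e+02]
 [ 0.00000000e+00  0.00000000e+00  0.00000000e+00  1.00000000e+00]]
```

View pics/w1.png

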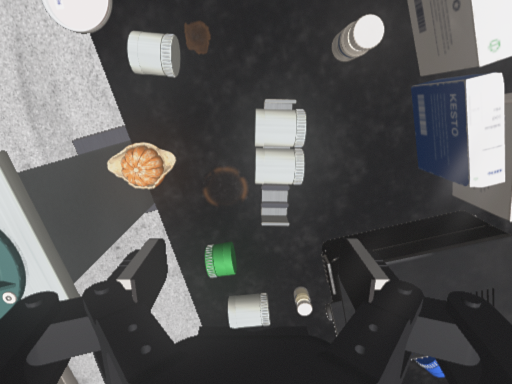

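The wrist view shows the pair in the cradle at (280,129) and (279,167), the cradle's end plates at rows ~100 and ~225, and long_c at (248,310) next to the vial at (303,301). I'll fit axes to the range points.

```bash
cat >> h.py <<'E'
from scipy.optimize import least_squares
def fit(d,xy,yaw,zc=25,L=64,R=32,lo=8):
    """axis middle & yaw of a lying canister near xy from range points"""
    P=cloud(d);hsv=cv2.cvtColor(d['pixels'],cv2.COLOR_BGR2HSV)
    ok=(d['range_z']>0)&(hsv[...,1]<70)&(hsv[...,2]>90)&(P[...,2]>zc+lo-8)&(P[...,2]<zc+30)
    Q=P[ok];c=np.array(xy,float)
    for k in range(4):
        a=np.array([np.cos(yaw),np.sin(yaw)]);n=np.array([-a[1],a[0]])
        r=Q[:,:2]-c;s=r@a;t=r@n
        S=Q[(abs(t)<26)&(abs(s)<L/2+(12 if k<2 else 5))]
        s=(S[:,:2]-c)@a
        B=S[(abs(s)<L/2-6)&(S[:,2]>zc+4)]
        f=lambda p:np.hypot((B[:,:2]-c)@np.array([-np.sin(p[1]),np.cos(p[1])])-p[0],B[:,2]-zc-p[2])-25
        q=least_squares(f,[0,yaw,0],loss='soft_l1',f_scale=1).x
        e=np.percentile(s,[1,99]);c=c+q[0]*n+a*e.mean();yaw=q[1]
    print('centre',c.round(1),'yaw',np.degrees(yaw).round(2),'dz',q[2].round(1),'len',(e[1]-e[0]).round(1),'n',len(B),'rms',np.sqrt(np.mean(f(q)**2)).round(2))
    return c,yaw
def go(x,y,z,yaw):
    """tool-frame shift (units) and spin from present pose to TCP target; tool y along yaw"""
    from cell import env
    from scipy.spatial.transform import Rotation as Ro
    s=env.sense();M=Ro.from_quat(s['eef_rot']).as_matrix()
    sh=M.T@(np.array([x,y,z])-s['eef_pos'])/120
    cur=np.arctan2(M[1,1],M[0,1]);dy=(cur-yaw+np.pi/2)%np.pi-np.pi/2
    print('shift',sh.round(3),'spin',round(dy/.5,3),'t',s['time_s'],'F',s['contact_force'].round(1),'gap',round(s['finger_gap'],3))
E
python3 - <<'E'
from h import *
import pickle
r=np.radians
for n in('w1','top0'):
    d=pickle.load(open(n+'.pkl','rb'));print(n)
    A,_=fit(d,(573,85),r(-15),34.5);B,_=fit(d,(560,34),r(-15),34.5);v=A-B
    print('row',np.hypot(*v),np.degrees(np.arctan2(v[1],v[0]))-90)
    fit(d,(454,-190),r(-9));
    fit(d,(440,211),r(-20),L=52);fit(d,(606,298),r(0),L=52);
    if n=='top0':fit(d,(468,-342),r(25),L=40)
c,y=fit(pickle.load(open('w1.pkl','rb')),(454,-190),r(-9));go(c[0],c[1],150,y)
E
```

```text
w1
centre [572.2  86.4] yaw -16.04 dz -1.6 len 62.9 n 1495 rms 0.76
centre [558.8  36.1] yaw -16.23 dz -1.6 len 62.5 n 1356 rms 0.74
row 52.04602621554963 -14.916750017215648
centre [ 455.3 -190. ] yaw -9.18 dz -1.7 len 62.8 n 861 rms 0.87
centre [442.5 216.7] yaw -19.75 dz -1.6 len 51.4 n 1363 rms 0.78Traceback (most recent call last):
  File "<stdin>", line 9, in <module>
  File "h.py", line 35, in fit
    e=np.percentile(s,[1,99]);c=c+q[0]*n+a*e.mean();yaw=q[1]
    return _quantile_unchecked(
        a, q, axis, out, overwrite_input, method, keepdims, weights)
    return _ureduce(a,
                    func=_quantile_ureduce_func,
    ...<5 lines>...
                    overwrite_input=overwrite_input,
                    method=method)
    r = func(a, **kwargs)
    result = _quantile(arr,
                       quantiles=q,
    ...<2 lines>...
                       out=out,
                       weights=wgt)
    slices_having_nans = np.isnan(arr[-1, ...])
                                  ~~~^^^^^^^^^
IndexError: index -1 is out of bounds for axis 0 with size 0
```

```bash
python3 - <<'E'
from h import *
import pickle
r=np.radians
d=pickle.load(open('top0.pkl','rb'))
for xy,y,z,L in[((573,85),-15,34.5,64),((560,34),-15,34.5,64),((454,-190),-9,25,64),((440,211),-20,25,52),((606,298),0,25,52),((468,-342),25,25,40)]:fit(d,xy,r(y),z,L)
go(455.3,-190,140,r(-9.2))
E
```

```text
centre [571.4  84.4] yaw -16.02 dz -1.9 len 62.9 n 208 rms 2.37
centre [558.3  33.9] yaw -17.07 dz -1.6 len 62.9 n 206 rms 2.61
centre [ 454.6 -192.3] yaw -9.75 dz -1.3 len 63.1 n 208 rms 2.57
centre [441.5 214.5] yaw -22.02 dz -1.8 len 50.3 n 164 rms 2.49
centre [607.3 302. ] yaw 4.72 dz -1.4 len 50.5 n 161 rms 2.5
centre [ 469.9 -345.2] yaw 25.89 dz -0.7 len 39.3 n 112 rms 2.57
shift [-2.139 -0.049  1.257] spin -0.2 t 2.45 F [ 0.4  1.1 -0.3] gap 1.003
```

```bash
python3 -m crank '-1 0 .2 -.2;-1 0 .2 -.2;-1 0 .2 -.2'
python3 -m crank '-1 0 .8 0;-1 0 .8 0;-1 0 .8 0;-1 0 .8 0;-1 0 .8 0'
python3 - <<'E'
from h import *
from cell import env
import pickle
d=env.get_image('wrist');pickle.dump(d,open('w2.pkl','wb'))
cv2.imwrite('pics/w2.png',d['pixels'])
c,y=fit(d,(455,-190),np.radians(-9.2))
print(env.sense()['eef_pos']);go(c[0],c[1],5,y)
E
```

```text
time_s: 2.75
eef_pos: [494.6, -62.7, 266.6]
eef_rot: [0.762, 0.647, -0.001, -0.0]
contact_force: [0.6, -0.4, 0.5]
finger_gap: 1.0
grip_force: 0.0
time_s: 3.25
eef_pos: [476.8, -178.7, 170.2]
eef_rot: [0.762, 0.647, -0.001, -0.001]
contact_force: [-0.2, 0.5, 0.7]
finger_gap: 1.001
grip_force: 0.0
centre [ 455.2 -190.1] yaw -9.16 dz -1.6 len 62.8 n 2437 rms 0.71
[ 477.79348776 -177.61341727  170.9823219 ]
shift [-0.134 -0.168  1.383] spin -0.0 t 3.3 F [0.2 0.2 0.4] gap 1.003
```

View pics/w2.png

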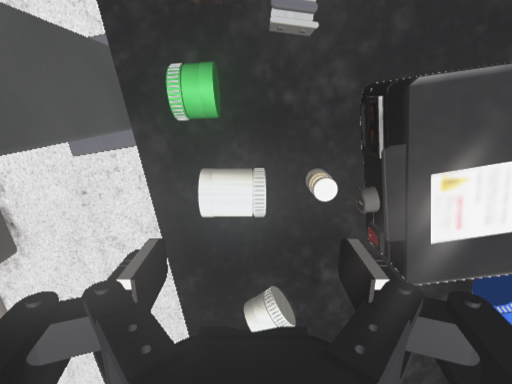

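long_c is at (232,193), clear of the vial at (321,185). Descending and gripping.

```bash
python3 -m crank '-.14 -.17 .2 0;-.14 -.17 .6 0;-.14 -.17 .9 0;-.14 -.17 .9 0'
python3 -m crank '0 0 .25 0;0 0 .47 0;0 0 .47 0'
python3 - <<'E'
from h import *
go(455,-190.6,5,np.radians(-9.2))
E
python3 -m crank '0 0 0 0;0 0 0 0;0 0 0 0;0 0 0 0;0 0 0 0' -1 30
```

```text
time_s: 3.7
eef_pos: [453.6, -188.8, 60.9]
eef_rot: [0.76, 0.649, -0.001, -0.003]
contact_force: [0.6, 1.0, -0.3]
finger_gap: 1.002
grip_force: 0.0
time_s: 4.0
eef_pos: [455.3, -190.6, 6.7]
eef_rot: [0.761, 0.649, 0.001, -0.001]
contact_force: [-0.8, -0.0, 0.1]
finger_gap: 0.999
grip_force: 0.0
shift [-0.    -0.003  0.014] spin 0.003 t 4.0 F [-0.8 -0.   0.1] gap 0.999
time_s: 4.5
eef_pos: [455.8, -192.2, 8.9]
eef_rot: [0.762, 0.648, 0.001, 0.001]
contact_force: [0.8, 0.9, 8.3]
finger_gap: 0.743
grip_force: 33.2
```

```bash
python3 -m crank '0 0 -.2 0;0 0 -.6 0;0 0 -1 0;0 0 -1 0'
python3 - <<'E'
from h import *
go(545.4,-14.1,125,np.radians(-15.3))
E
```

```text
time_s: 4.9
eef_pos: [457.6, -194.1, 132.7]
eef_rot: [0.762, 0.648, 0.003, 0.005]
contact_force: [0.4, -1.4, -1.7]
finger_gap: 0.747
grip_force: 34.9
shift [1.599 0.48  0.066] spin 0.21 t 4.9 F [ 0.4 -1.4 -1.7] gap 0.747
```

```bash
python3 -m crank '.3 .1 0 .2;.6 .2 0 .2;.8 .25 0 .2;.8 .25 0 .2'
python3 -m crank '.35 .1 0 0;.7 .2 0 0;.7 .2 0 0;.7 .2 0 0;.7 .2 0 0'
python3 - <<'E'
from h import *
from cell import env
import pickle
d=env.get_image('wrist');pickle.dump(d,open('w3.pkl','wb'))
cv2.imwrite('pics/w3.png',d['pixels'])
r=np.radians
A,_=fit(d,(572.2,86.4),r(-15.3),34.5);B,_=fit(d,(558.8,36.1),r(-15.3),34.5);v=A-B
print('row',np.hypot(*v),np.degrees(np.arctan2(v[1],v[0]))-90)
p=env.sense()['eef_pos'];print(p)
H,_=fit(d,p[:2],r(-15.3),p[2]+20,lo=-10)
go(545.4,-14.1,60,r(-15.3))
E
```

```text
time_s: 5.3
eef_pos: [500.8, -97.6, 126.8]
eef_rot: [0.791, 0.612, 0.001, -0.001]
contact_force: [0.2, -0.9, -1.3]
finger_gap: 0.745
grip_force: 34.8
time_s: 5.8
eef_pos: [542.9, -29.1, 127.0]
eef_rot: [0.794, 0.608, -0.001, -0.0]
contact_force: [-1.9, -0.8, -1.0]
finger_gap: 0.745
grip_force: 34.8
centre [572.5  86.3] yaw -16.03 dz -1.5 len 62.5 n 5669 rms 0.75
centre [559.2  35.9] yaw -16.18 dz -1.6 len 62.4 n 4770 rms 0.69
row 52.142701563246995 -14.820594745767451
[542.86981087 -29.43896252 126.99293557]
centre [544.2 -27.8] yaw -15.72 dz -5.6 len 70.0 n 11545 rms 0.66
shift [ 0.129 -0.013  0.558] spin 0.005 t 5.85 F [ 0.3 -0.4 -2. ] gap 0.742
```

View pics/w3.png

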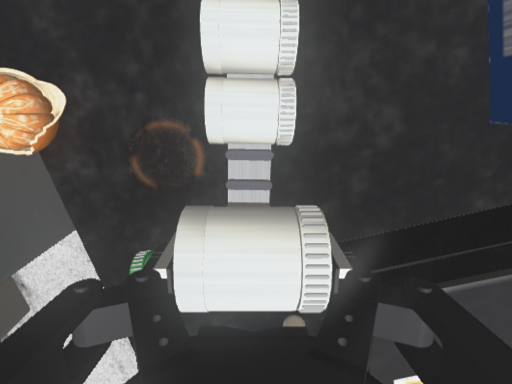

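The held long_c is at (253,258) and level. The pair at (250,38) and (250,110) is untouched, and the empty place at (249,170) is next to go under it. Lowering.

```bash
python3 -m crank '.11 -.012 .2 0;.11 -.012 .5 0;.11 -.012 .76 0;.11 -.012 .76 0'
python3 -m crank '0 0 .05 0;0 0 .09 0;0 0 .09 0;0 0 .09 0'
python3 - <<'E'
from h import *
go(545.2,-16.1,18.5,np.radians(-15.3))
E
```

```text
time_s: 6.25
eef_pos: [542.7, -15.9, 33.0]
eef_rot: [0.794, 0.608, -0.003, -0.002]
contact_force: [-1.2, 0.1, -0.5]
finger_gap: 0.742
grip_force: 34.6
time_s: 6.65
eef_pos: [546.8, -14.7, 25.8]
eef_rot: [0.793, 0.609, 0.001, 0.0]
contact_force: [0.1, 1.0, -0.1]
finger_gap: 0.745
grip_force: 34.7
shift [-0.015 -0.01   0.061] spin 0.01 t 6.65 F [ 0.1  1.  -0.1] gap 0.745
```

```bash
python3 -m crank '-.01 -.01 .01 0;-.01 -.01 .025 0;-.01 -.01 .025 0'
python3 -m crank '0 0 .01 0;0 0 .02 0;0 0 .02 0'
python3 -m crank '0 0 .01 0;0 0 .015 0;0 0 .015 0'
```

```text
time_s: 6.95
eef_pos: [544.6, -15.3, 21.9]
eef_rot: [0.793, 0.609, -0.0, -0.0]
contact_force: [-0.5, -0.7, -1.9]
finger_gap: 0.746
grip_force: 34.7
time_s: 7.25
eef_pos: [544.6, -15.4, 19.3]
eef_rot: [0.793, 0.609, -0.0, -0.0]
contact_force: [0.2, -1.0, -1.4]
finger_gap: 0.743
grip_force: 34.7
time_s: 7.55
eef_pos: [544.8, -15.8, 18.6]
eef_rot: [0.794, 0.608, 0.0, -0.0]
contact_force: [-1.8, -0.5, 7.0]
finger_gap: 0.749
grip_force: 35.8
```

```bash
python3 -m crank '0 0 0 0;0 0 0 0;0 0 0 0;0 0 0 0' 1
python3 -m crank '0 0 -.2 0;0 0 -.5 0;0 0 -.9 0;0 0 -.9 0'
python3 -m crank '.3 0 -.3 0;.6 0 -.6 0;.8 0 -.6 0;.8 0 -.6 0;.8 0 -.6 0'
python3 - <<'E'
from h import *
from cell import env
import pickle
d=env.get_image('wrist');pickle.dump(d,open('w4.pkl','wb'))
cv2.imwrite('pics/w4.png',d['pixels'])
r=np.radians
A,_=fit(d,(572.2,86.4),r(-15.3),34.5);B,_=fit(d,(558.8,36.1),r(-15.3),34.5);C,_=fit(d,(545.4,-14.1),r(-15.3),34.5)
v=A-C;print('row',np.hypot(*v),np.degrees(np.arctan2(v[1],v[0]))-90)
M,y=fit(d,(442,216),r(-20),L=52)
go(M[0],M[1],150,y)
E
```

```text
time_s: 7.95
eef_pos: [544.8, -15.3, 17.6]
eef_rot: [0.793, 0.609, -0.0, -0.0]
contact_force: [0.7, -0.4, -0.2]
finger_gap: 1.0
grip_force: 0.0
time_s: 8.35
eef_pos: [548.5, -16.2, 130.5]
eef_rot: [0.794, 0.609, 0.004, 0.003]
contact_force: [0.4, -0.2, -0.3]
finger_gap: 1.004
grip_force: 0.0
time_s: 8.85
eef_pos: [568.9, 77.8, 197.1]
eef_rot: [0.793, 0.609, -0.001, -0.0]
contact_force: [-0.9, -1.2, 0.2]
finger_gap: 1.002
grip_force: 0.0
centre [572.2  86.2] yaw -16.39 dz -1.6 len 62.4 n 2346 rms 0.72
centre [559.1  35.8] yaw -16.5 dz -1.6 len 62.8 n 2050 rms 0.74
centre [545.7 -14.6] yaw -15.87 dz -1.5 len 62.2 n 1844 rms 0.75
row 104.19558206691184 -14.767899306983793
centre [442.7 216.6] yaw -19.75 dz -1.6 len 51.5 n 2224 rms 0.72
shift [ 0.856 -1.315  0.392] spin 0.164 t 8.9 F [ 0.2 -1.2 -0.8] gap 1.002
```

View pics/w4.png

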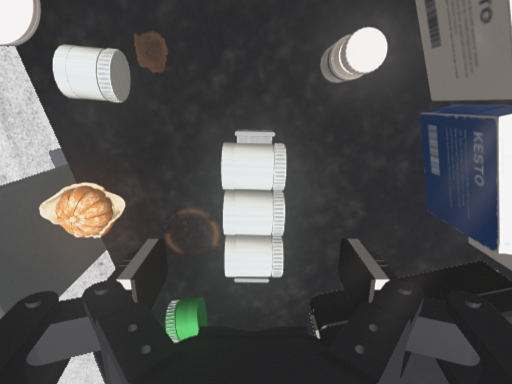

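All three bottom-row canisters sit evenly at (253,166), (253,213) and (253,256), with nothing else moved. medium_a is at (90,74). Going for it.

```bash
python3 -m crank '.3 -.3 .1 .16;.5 -.6 .3 .16;.8 -.9 .4 .16;.84 -.9 .4 .16'
python3 -m crank '-.07 -.4 .2 0;-.07 -.4 .4 0;-.07 -.4 .4 0;-.07 -.4 .4 0'
python3 - <<'E'
from h import *
go(442,215,8,np.radians(-19.5))
E
```

```text
time_s: 9.3
eef_pos: [485.0, 205.7, 146.6]
eef_rot: [0.815, 0.579, -0.004, -0.003]
contact_force: [0.4, 0.4, -0.3]
finger_gap: 0.998
grip_force: 0.0
time_s: 9.7
eef_pos: [444.5, 209.1, 101.8]
eef_rot: [0.818, 0.575, -0.0, 0.001]
contact_force: [0.3, -0.1, -0.2]
finger_gap: 1.003
grip_force: 0.0
shift [ 0.04  -0.037  0.782] spin -0.009 t 9.7 F [ 0.3 -0.1 -0.2] gap 1.003
```

```bash
python3 -m crank '.04 -.037 .25 0;.04 -.037 .55 0;.04 -.037 .76 0;.04 -.037 .76 0;.04 -.037 .76 0'
python3 -m crank '0 0 0 0;0 0 0 0;0 0 0 0;0 0 0 0;0 0 0 0' -1 30
python3 -m crank '0 0 -.2 0;0 0 -.6 0;0 0 -1 0;0 0 -1 0'
python3 - <<'E'
from h import *
A=np.array([572.2,86.3]);B=np.array([559.1,35.9]);m=(A+B)/2-np.array([.3,2]);print(m)
go(m[0],m[1],130,np.radians(-15.5))
E
```

```text
time_s: 10.2
eef_pos: [442.8, 216.0, 11.3]
eef_rot: [0.818, 0.575, 0.001, 0.001]
contact_force: [-0.1, -0.9, 0.5]
finger_gap: 1.002
grip_force: 0.0
time_s: 10.7
eef_pos: [441.9, 217.2, 11.9]
eef_rot: [0.817, 0.576, 0.001, 0.0]
contact_force: [-0.1, 0.6, 5.7]
finger_gap: 0.605
grip_force: 30.3
time_s: 11.1
eef_pos: [443.9, 218.2, 135.6]
eef_rot: [0.817, 0.577, 0.005, 0.001]
contact_force: [-0.1, 1.1, -1.9]
finger_gap: 0.605
grip_force: 33.2
[565.35  59.1 ]
shift [-0.91   1.397  0.05 ] spin -0.142 t 11.1 F [-0.1  1.1 -1.9] gap 0.605
```

```bash
python3 -m crank '-.2 .3 0 -.14;-.4 .65 0 -.14;-.5 .9 0 -.14;-.5 .9 0 -.14'
python3 -m crank '-.2 .25 0 0;-.35 .45 0 0;-.35 .45 0 0;-.35 .45 0 0;-.35 .45 0 0'
python3 - <<'E'
from h import *
from cell import env
import pickle
r=np.radians
d=env.get_image('wrist');pickle.dump(d,open('w5.pkl','wb'))
p=env.sense()['eef_pos'];print(p)
H,_=fit(d,p[:2],r(-15.3),p[2]+14,L=52,lo=-10);print('held-TCP',H-p[:2])
A,_=fit(d,(572.2,86.4),r(-15.3),34.5)
go(565.3,59.1,62,r(-15.5))
E
```

```text
time_s: 11.5
eef_pos: [526.6, 119.6, 131.5]
eef_rot: [0.799, 0.602, 0.002, 0.003]
contact_force: [-1.1, 0.0, -1.3]
finger_gap: 0.607
grip_force: 33.1
time_s: 12.0
eef_pos: [561.5, 70.7, 129.9]
eef_rot: [0.796, 0.605, -0.001, -0.001]
contact_force: [-0.6, -0.1, -1.7]
finger_gap: 0.604
grip_force: 33.1
[561.65435376  70.87995554 130.02326456]
centre [561.8  69.8] yaw -16.37 dz -2.6 len 59.0 n 8812 rms 0.69
held-TCP [ 0.16815374 -1.07114782]
centre [572.4  86.1] yaw -16.28 dz -1.6 len 62.5 n 3891 rms 0.68
shift [-0.087  0.057  0.567] spin 0.002 t 12.05 F [ 0.1  0.1 -0.9] gap 0.607
```

```bash
python3 -m crank '-.06 .055 .15 0;-.06 .055 .35 0;-.06 .055 .46 0;-.06 .055 .46 0;-.06 .055 .46 0'
python3 -m crank '0 0 .02 0;0 0 .05 0;0 0 .05 0'
python3 - <<'E'
from h import *
go(564.9,62,64.2,np.radians(-15.3))
E
```

```text
time_s: 12.55
eef_pos: [567.3, 61.1, 75.3]
eef_rot: [0.796, 0.605, -0.0, -0.0]
contact_force: [0.2, -0.3, -1.8]
finger_gap: 0.606
grip_force: 33.1
time_s: 12.85
eef_pos: [567.5, 60.6, 69.4]
eef_rot: [0.796, 0.605, 0.0, -0.0]
contact_force: [-0.3, -0.4, -1.6]
finger_gap: 0.601
grip_force: 33.1
shift [ 0.005 -0.024  0.044] spin -0.009 t 12.85 F [-0.3 -0.4 -1.6] gap 0.601
```

```bash
python3 -m crank '0 -.017 .015 0;0 -.017 .03 0;0 -.017 .03 0'
python3 -m crank '0 0 .01 0;0 0 .015 0;0 0 .015 0'
python3 - <<'E'
from h import *
go(564.9,62,64.2,np.radians(-15.3))
E
```

```text
time_s: 13.15
eef_pos: [565.3, 61.0, 65.5]
eef_rot: [0.796, 0.605, -0.0, -0.0]
contact_force: [0.4, -0.0, -1.4]
finger_gap: 0.605
grip_force: 33.1
time_s: 13.45
eef_pos: [565.9, 61.3, 64.2]
eef_rot: [0.796, 0.605, 0.0, -0.0]
contact_force: [0.1, 1.7, 2.9]
finger_gap: 0.606
grip_force: 33.6
shift [ 0.004 -0.009  0.   ] spin -0.01 t 13.45 F [0.1 1.7 2.9] gap 0.606
```

```bash
python3 -m crank '.005 -.005 .007 0;.005 -.005 .007 0'
python3 -m crank '0 0 0 0;0 0 0 0;0 0 0 0;0 0 0 0' 1
python3 -m crank '0 0 -.2 0;0 0 -.5 0;0 0 -.9 0;0 0 -.9 0'
python3 -m crank '.3 .05 -.1 0;.6 .1 -.2 0;.8 .1 -.2 0;.8 .1 -.2 0;.8 .1 -.2 0'
python3 - <<'E'
from h import *
from cell import env
import pickle
d=env.get_image('wrist');pickle.dump(d,open('w6.pkl','wb'))
cv2.imwrite('pics/w6.png',d['pixels'])
r=np.radians
fit(d,(565.6,61.1),r(-15.3),77.2,L=52);fit(d,(545.6,-14.4),r(-15.3),34.5)
M,y=fit(d,(606,298),r(4),L=52)
go(M[0],M[1]-2,100,y)
E
```

```text
time_s: 13.65
eef_pos: [566.0, 61.4, 64.1]
eef_rot: [0.797, 0.604, 0.001, 0.0]
contact_force: [-0.8, 0.8, 8.3]
finger_gap: 0.605
grip_force: 34.2
time_s: 14.05
eef_pos: [565.1, 61.7, 62.9]
eef_rot: [0.796, 0.605, -0.0, 0.0]
contact_force: [0.1, 0.2, -1.5]
finger_gap: 1.006
grip_force: 0.0
time_s: 14.45
eef_pos: [569.3, 61.1, 176.3]
eef_rot: [0.797, 0.605, 0.005, 0.003]
contact_force: [1.0, -0.4, 1.2]
finger_gap: 0.995
grip_force: 0.0
time_s: 14.95
eef_pos: [601.7, 151.0, 194.2]
eef_rot: [0.796, 0.605, -0.001, -0.0]
contact_force: [0.3, -0.3, -0.4]
finger_gap: 1.001
grip_force: 0.0
centre [566.2  60.8] yaw -16.76 dz -1.6 len 51.0 n 1872 rms 0.78
centre [545.8 -14.6] yaw -16.09 dz -1.6 len 62.5 n 1163 rms 0.82
centre [608.6 304.8] yaw 4.74 dz -1.4 len 50.5 n 2127 rms 0.82
shift [ 1.247 -0.287  0.785] spin -0.711 t 15.0 F [-0.6 -0.   0.4] gap 0.999
```

View pics/w6.png

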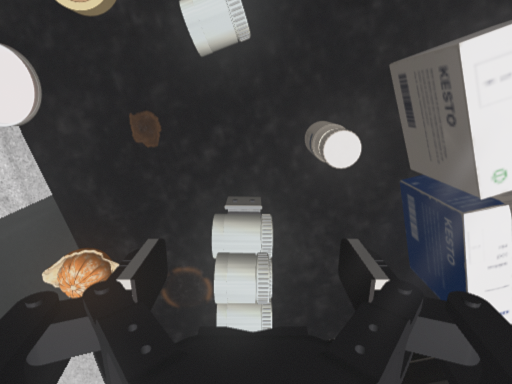

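medium_a is saddled at (243,278), seated and in line. medium_b is at (217,22). Going for it.

```bash
python3 -m crank '.3 -.1 .1 -.3;.6 -.2 .3 -.6;.8 -.25 .5 -.71;.9 -.28 .5 -.71'
python3 -m crank '.3 -.1 .15 0;.3 -.1 .28 0;.3 -.1 .28 0;.3 -.1 .28 0'
python3 - <<'E'
from h import *
go(608.2,302.8,10.5,np.radians(5.2))
E
```

```text
time_s: 15.4
eef_pos: [595.9, 264.6, 131.7]
eef_rot: [0.677, 0.736, -0.003, -0.002]
contact_force: [-0.9, 0.3, -0.2]
finger_gap: 0.997
grip_force: 0.0
time_s: 15.8
eef_pos: [585.1, 296.0, 102.2]
eef_rot: [0.679, 0.735, -0.0, 0.001]
contact_force: [1.4, -1.0, -0.2]
finger_gap: 1.001
grip_force: 0.0
shift [0.043 0.196 0.764] spin -0.023 t 15.8 F [ 1.4 -1.  -0.2] gap 1.001
```

```bash
python3 -m crank '.04 .196 .1 0;.04 .196 .4 0;.04 .196 .75 0;.04 .196 .75 0;.04 .196 .75 0'
python3 - <<'E'
from h import *
go(608.2,302.8,10.5,np.radians(5.2))
E
python3 -m crank '0 0 0 0;0 0 0 0;0 0 0 0;0 0 0 0;0 0 0 0' -1 30
python3 -m crank '0 0 -.2 0;0 0 -.6 0;0 0 -1 0;0 0 -1 0;0 0 -1 0'
python3 - <<'E'
from h import *
go(552.3,8.7,130,np.radians(-15.3))
E
```

```text
time_s: 16.3
eef_pos: [608.2, 303.6, 12.4]
eef_rot: [0.678, 0.735, -0.0, 0.001]
contact_force: [-1.1, -0.2, 0.9]
finger_gap: 0.996
grip_force: 0.0
shift [-0.007 -0.     0.016] spin -0.021 t 16.3 F [-1.1 -0.2  0.9] gap 0.996
time_s: 16.8
eef_pos: [608.8, 306.0, 14.0]
eef_rot: [0.677, 0.736, 0.002, 0.001]
contact_force: [-0.6, -0.4, 6.2]
finger_gap: 0.602
grip_force: 30.8
time_s: 17.3
eef_pos: [607.9, 306.2, 133.5]
eef_rot: [0.677, 0.736, 0.002, 0.0]
contact_force: [-0.3, 0.2, -1.1]
finger_gap: 0.603
grip_force: 32.5
shift [-2.432 -0.668  0.023] spin 0.701 t 17.3 F [-0.3  0.2 -1.1] gap 0.603
```

```bash
python3 -m crank '-.3 -.1 -.05 .2;-.6 -.2 -.1 .4;-.9 -.25 -.1 .7;-.9 -.25 -.1 .7'
python3 -m crank '-.3 0 0 0;-.6 0 0 0;-.9 0 0 0;-.9 0 0 0'
python3 - <<'E'
from h import *
go(552.3,8.7,140,np.radians(-15.3))
E
```

```text
time_s: 17.7
eef_pos: [584.1, 187.5, 142.4]
eef_rot: [0.798, 0.602, -0.003, 0.001]
contact_force: [0.4, -0.9, -0.2]
finger_gap: 0.602
grip_force: 32.3
time_s: 18.1
eef_pos: [554.5, 85.0, 142.5]
eef_rot: [0.797, 0.604, -0.003, 0.0]
contact_force: [0.4, -0.8, -1.2]
finger_gap: 0.607
grip_force: 32.3
shift [-0.616  0.155  0.023] spin -0.016 t 18.1 F [ 0.4 -0.8 -1.2] gap 0.607
```

```bash
python3 -m crank '-.3 .07 0 0;-.59 .155 0 0;-.59 .155 0 0;-.59 .155 0 0;-.59 .155 0 0'
python3 - <<'E'
from h import *
from cell import env
import pickle
r=np.radians
d=env.get_image('wrist');pickle.dump(d,open('w7.pkl','wb'))
p=env.sense()['eef_pos'];print(p)
H,_=fit(d,p[:2],r(-15.3),p[2]+14,L=52,lo=-10);print('held-TCP',H-p[:2])
A,_=fit(d,(566,61),r(-15.3),77.2,L=52)
R=np.array([[.264,.9646],[.9646,-.264]])
print('to go (x,y) units by camera',R@(np.array([552.4,10.7])-H)/120)
go(552.3,8.7,62,r(-15.3))
E
```

```text
time_s: 18.6
eef_pos: [556.6, 20.0, 142.6]
eef_rot: [0.794, 0.608, -0.0, -0.001]
contact_force: [0.1, -0.1, -0.1]
finger_gap: 0.601
grip_force: 32.3
[556.80510247  20.27565308 142.71449584]
centre [556.8  18.5] yaw -16.23 dz -4.6 len 59.1 n 8242 rms 0.69
held-TCP [-0.0531954 -1.7305068]
centre [566.4  60.7] yaw -16.15 dz -1.5 len 50.7 n 4266 rms 0.7
to go (x,y) units by camera [-0.0726361  -0.01772276]
shift [-0.103 -0.01   0.673] spin 0.006 t 18.65 F [-0.2 -0.6 -1.3] gap 0.607
```

```bash
python3 -m crank '-.075 -.012 .05 0;-.075 -.012 .25 0;-.075 -.012 .45 0;-.075 -.012 .52 0;-.075 -.012 .52 0'
python3 -m crank '0 0 .03 0;0 0 .06 0;0 0 .06 0;0 0 .06 0'
python3 - <<'E'
from h import *
go(553.25,12.2,66.2,np.radians(-15.3))
E
```

```text
time_s: 19.15
eef_pos: [552.1, 10.0, 79.8]
eef_rot: [0.795, 0.607, -0.001, -0.001]
contact_force: [-0.8, -0.3, 0.2]
finger_gap: 0.6
grip_force: 32.4
time_s: 19.55
eef_pos: [553.6, 9.9, 74.3]
eef_rot: [0.795, 0.607, 0.0, 0.0]
contact_force: [-0.3, 0.8, -0.5]
finger_gap: 0.605
grip_force: 32.4
shift [ 0.018 -0.008  0.067] spin 0.0 t 19.55 F [-0.3  0.8 -0.5] gap 0.605
```

```bash
python3 -m crank '.014 -.008 .02 0;.014 -.008 .04 0;.014 -.008 .04 0'
python3 -m crank '0 0 .01 0;0 0 .02 0;0 0 .02 0'
python3 - <<'E'
from h import *
go(553.25,12.2,66.2,np.radians(-15.3))
E
```

```text
time_s: 19.85
eef_pos: [552.6, 11.9, 68.8]
eef_rot: [0.795, 0.607, -0.0, -0.0]
contact_force: [-0.1, -0.3, 0.0]
finger_gap: 0.604
grip_force: 32.4
time_s: 20.15
eef_pos: [552.7, 11.7, 66.5]
eef_rot: [0.795, 0.607, -0.0, -0.0]
contact_force: [0.1, -0.2, -1.8]
finger_gap: 0.605
grip_force: 32.4
shift [0.005 0.003 0.003] spin -0.0 t 20.15 F [ 0.1 -0.2 -1.8] gap 0.605
```

```bash
python3 -m crank '0 0 .01 0;0 0 .01 0'
python3 -m crank '0 0 .008 0;0 0 .008 0'
```

```text
time_s: 20.35
eef_pos: [553.0, 11.7, 66.1]
eef_rot: [0.795, 0.606, 0.0, -0.0]
contact_force: [-1.0, 0.1, 4.8]
finger_gap: 0.604
grip_force: 33.1
time_s: 20.55
eef_pos: [553.2, 11.7, 66.0]
eef_rot: [0.795, 0.606, 0.001, -0.0]
contact_force: [-2.9, 0.3, 12.7]
finger_gap: 0.603
grip_force: 34.0
```

```bash
python3 -m crank '0 0 0 0;0 0 0 0;0 0 0 0;0 0 0 0' 1
python3 -m crank '0 0 -.2 0;0 0 -.5 0;0 0 -.9 0;0 0 -.9 0'
python3 -m crank '0 0 -.2 0;0 0 -.4 0;0 0 -.4 0;0 0 -.4 0'
python3 - <<'E'
from h import *
from cell import env
import pickle
d=env.get_image('wrist');pickle.dump(d,open('w8.pkl','wb'))
cv2.imwrite('pics/w8.png',d['pixels'])
r=np.radians
fit(d,(565.6,61.1),r(-15.3),77.2,L=52);fit(d,(552.4,10.7),r(-15.3),77.2,L=52)
go(469.9,-345.2,230,r(25.9))
E
```

```text
time_s: 20.95
eef_pos: [552.8, 11.7, 64.3]
eef_rot: [0.795, 0.607, -0.0, -0.0]
contact_force: [-0.2, 0.4, 0.1]
finger_gap: 0.997
grip_force: 0.0
time_s: 21.35
eef_pos: [556.8, 10.9, 177.5]
eef_rot: [0.795, 0.606, 0.004, 0.003]
contact_force: [1.7, 0.8, 0.4]
finger_gap: 0.999
grip_force: 0.0
time_s: 21.75
eef_pos: [552.6, 12.0, 220.3]
eef_rot: [0.795, 0.607, 0.0, -0.0]
contact_force: [-0.4, -0.3, -0.1]
finger_gap: 1.004
grip_force: 0.0
centre [566.3  60.9] yaw -16.12 dz -1.6 len 50.8 n 2316 rms 0.74
centre [553.   10.6] yaw -16.21 dz -1.6 len 50.9 n 1971 rms 0.72
shift [-3.052  0.124 -0.086] spin -1.437 t 21.8 F [ 0.3 -0.3 -0.5] gap 1.0
```

View pics/w8.png

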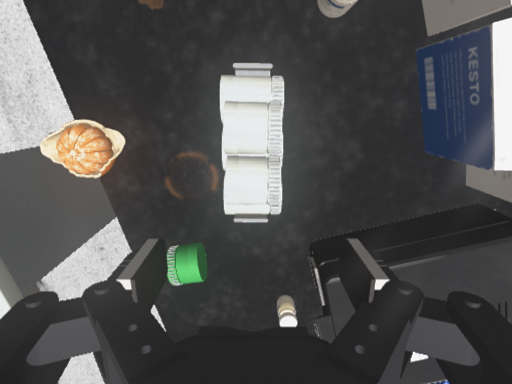

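Both second-row canisters are seated and in line, at (250,128) and (250,183). Heading for the short one.

```bash
python3 -m crank '-.35 0 0 0;-.7 0 0 0;-1 0 0 0;-1 0 0 0'
python3 -m crank '-.35 0 .1 0;-.7 0 .2 0;-1 0 .2 0;-1 0 .2 0'
python3 -m crank '0 0 .1 -.3;-.1 0 .2 -.6;-.2 0 .2 -.9;-.2 0 .2 -1'
python3 -m crank '0 0 .05 -.3;0 0 .1 -.42;0 0 .1 -.42'
python3 - <<'E'
from h import *
from cell import env
import pickle
d=env.get_image('wrist');pickle.dump(d,open('w9.pkl','wb'))
cv2.imwrite('pics/w9.png',d['pixels'])
r=np.radians
c,y=fit(d,(469.9,-344),r(25.9),L=40)
print(env.sense()['eef_pos']);go(*c,100,y)
E
```

```text
time_s: 22.2
eef_pos: [518.1, -110.0, 219.8]
eef_rot: [0.798, 0.603, -0.002, 0.0]
contact_force: [-0.0, -1.1, 0.9]
finger_gap: 1.0
grip_force: 0.0
time_s: 22.6
eef_pos: [486.6, -225.0, 195.7]
eef_rot: [0.798, 0.603, -0.002, 0.0]
contact_force: [0.3, -1.5, 0.1]
finger_gap: 1.003
grip_force: 0.0
time_s: 23.0
eef_pos: [482.3, -243.1, 171.2]
eef_rot: [0.619, 0.785, -0.0, -0.001]
contact_force: [-0.8, 0.1, -0.0]
finger_gap: 1.001
grip_force: 0.0
time_s: 23.3
eef_pos: [482.6, -241.1, 159.0]
eef_rot: [0.534, 0.845, 0.0, -0.002]
contact_force: [0.0, -0.3, 0.3]
finger_gap: 1.003
grip_force: 0.0
centre [ 470.3 -342.9] yaw 25.21 dz -1.6 len 40.0 n 1205 rms 0.77
[ 482.86569391 -241.49008149  159.44468867]
shift [-0.72  -0.456  0.494] spin 0.006 t 23.35 F [-0.6  0.5  0.4] gap 1.0
```

View pics/w9.png

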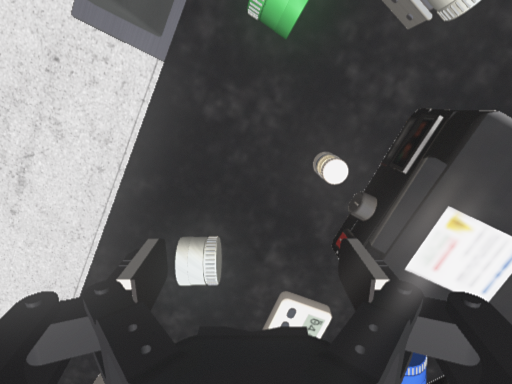

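The silver 40 mm canister at (198,261) is the short; the green one at (278,12) stays put. Approaching the short one.

```bash
python3 -m crank '-.3 -.2 .1 0;-.6 -.38 .3 0;-.735 -.45 .48 0;-.735 -.45 .48 0;-.735 -.45 .48 0'
python3 - <<'E'
from h import *
go(470.8,-344.6,10.5,np.radians(25.6))
E
```

```text
time_s: 23.85
eef_pos: [472.1, -344.9, 102.4]
eef_rot: [0.535, 0.845, 0.0, -0.001]
contact_force: [-0.0, -0.0, 0.2]
finger_gap: 1.001
grip_force: 0.0
shift [ 0.005 -0.008  0.765] spin -0.009 t 23.85 F [-0.  -0.   0.2] gap 1.001
```

```bash
python3 -m crank '.005 -.008 .25 0;.005 -.008 .55 0;.005 -.008 .75 0;.005 -.008 .75 0;.005 -.008 .75 0'
python3 -m crank '0 0 0 0;0 0 0 0;0 0 0 0;0 0 0 0;0 0 0 0' -1 30
python3 -m crank '0 0 0 0' -1 30
python3 -m crank '0 0 -.2 0;0 0 -.6 0;0 0 -1 0;0 0 -1 0'
python3 -m crank '0 0 -.3 0;0 0 -.6 0;0 0 -.6 0'
python3 - <<'E'
from h import *
go(559.3,33.7,190,np.radians(-15.3))
E
```

```text
time_s: 24.35
eef_pos: [472.0, -344.4, 13.7]
eef_rot: [0.534, 0.846, 0.0, 0.0]
contact_force: [-0.1, -1.0, 0.7]
finger_gap: 1.002
grip_force: 0.0
time_s: 24.85
eef_pos: [471.7, -345.9, 14.1]
eef_rot: [0.535, 0.845, 0.0, 0.001]
contact_force: [-0.2, 1.0, 6.0]
finger_gap: 0.464
grip_force: 31.8
time_s: 24.95
eef_pos: [471.8, -345.9, 14.1]
eef_rot: [0.534, 0.845, 0.0, 0.001]
contact_force: [-0.6, 1.4, 6.4]
finger_gap: 0.464
grip_force: 31.8
time_s: 25.35
eef_pos: [474.2, -348.8, 138.8]
eef_rot: [0.535, 0.845, -0.0, 0.006]
contact_force: [1.3, -1.2, -0.8]
finger_gap: 0.462
grip_force: 31.2
time_s: 25.65
eef_pos: [473.1, -347.7, 208.8]
eef_rot: [0.535, 0.845, -0.0, 0.004]
contact_force: [1.4, -0.5, -1.0]
finger_gap: 0.464
grip_force: 31.2
shift [2.566 2.009 0.147] spin 1.419 t 25.65 F [ 1.4 -0.5 -1. ] gap 0.464
```

```bash
python3 -m crank '.2 .2 0 .25;.4 .4 0 .5;.6 .6 0 .75;.8 .8 0 1;.8 .8 0 1'
python3 -m crank '.25 .2 0 .2;.5 .3 0 .42;.8 .4 0 .42;1 .4 0 .42;1 .4 0 .42'
python3 - <<'E'
from h import *
go(559.3,33.7,190,np.radians(-15.3))
E
```

```text
time_s: 26.15
eef_pos: [518.2, -210.4, 202.5]
eef_rot: [0.724, 0.69, 0.0, -0.003]
contact_force: [0.7, 1.2, -1.3]
finger_gap: 0.464
grip_force: 31.1
time_s: 26.65
eef_pos: [571.3, -95.5, 202.8]
eef_rot: [0.793, 0.61, -0.001, -0.002]
contact_force: [-0.4, 0.5, -0.4]
finger_gap: 0.465
grip_force: 31.1
shift [ 1.015 -0.372  0.11 ] spin 0.016 t 26.65 F [-0.4  0.5 -0.4] gap 0.465
```

```bash
python3 -m crank '.3 -.1 0 0.01;.6 -.25 .1 0.01;.9 -.37 .15 0.01;.9 -.37 .15 0.01;.9 -.37 .15 0.01'
python3 - <<'E'
from h import *
from cell import env
import pickle
r=np.radians
d=env.get_image('wrist');pickle.dump(d,open('w10.pkl','wb'))
p=env.sense()['eef_pos'];print(p)
H,_=fit(d,p[:2],r(-15.3),p[2]+12,L=40,lo=-10);print('held-TCP',H-p[:2])
A,_=fit(d,(566.3,60.9),r(-15.3),77.2,L=52)
R=np.array([[.264,.9646],[.9646,-.264]])
print('to go (x,y) units by camera',R@(np.array([559.65,35.75])-H)/120)
go(559.3,33.7,108,r(-15.3))
E
```

```text
time_s: 27.15
eef_pos: [556.2, 15.2, 185.9]
eef_rot: [0.796, 0.605, -0.001, -0.0]
contact_force: [0.0, -0.8, -1.4]
finger_gap: 0.466
grip_force: 31.1
[556.62885392  13.74378306 186.41020745]
centre [557.5  18.5] yaw -16.94 dz -3.2 len 47.5 n 6030 rms 0.75
held-TCP [0.91740582 4.74981639]
centre [566.5  60.8] yaw -16.12 dz -1.6 len 50.8 n 2969 rms 0.72
to go (x,y) units by camera [ 0.14334093 -0.02105352]
shift [ 0.167 -0.023  0.653] spin -0.011 t 27.2 F [-0.6 -1.  -0.9] gap 0.463
```

```bash
python3 -m crank '.14 -.02 .1 -.02;.14 -.02 .3 -.02;.14 -.02 .5 -.02;.14 -.02 .54 -.02;.14 -.02 .54 -.02'
python3 -m crank '0 0 .02 0;0 0 .05 0;0 0 .05 0;0 0 .05 0'
python3 - <<'E'
from h import *
go(558.6,31.05,109.5,np.radians(-15.3))
E
```

```text
time_s: 27.7
eef_pos: [558.7, 31.5, 121.1]
eef_rot: [0.794, 0.608, -0.001, -0.0]
contact_force: [0.7, -0.5, -1.0]
finger_gap: 0.461
grip_force: 31.1
time_s: 28.1
eef_pos: [559.6, 32.1, 116.5]
eef_rot: [0.793, 0.609, 0.0, 0.0]
contact_force: [0.4, 1.1, -1.6]
finger_gap: 0.463
grip_force: 31.1
shift [-0.01  -0.006  0.059] spin 0.01 t 28.1 F [ 0.4  1.1 -1.6] gap 0.463
```

```bash
python3 -m crank '-.008 -.005 .02 .01;-.008 -.005 .035 .01;-.008 -.005 .035 .01'
python3 -m crank '0 0 .01 0;0 0 .015 0;0 0 .015 0'
python3 - <<'E'
from h import *
go(558.6,31.05,109.5,np.radians(-15.3))
E
```

```text
time_s: 28.4
eef_pos: [558.2, 31.3, 111.7]
eef_rot: [0.795, 0.607, -0.0, -0.0]
contact_force: [0.0, -0.2, -0.9]
finger_gap: 0.465
grip_force: 31.1
time_s: 28.7
eef_pos: [558.4, 31.3, 110.0]
eef_rot: [0.795, 0.607, -0.0, -0.0]
contact_force: [0.5, 0.8, -0.1]
finger_gap: 0.464
grip_force: 31.1
shift [-0.001  0.002  0.004] spin 0.0 t 28.7 F [ 0.5  0.8 -0.1] gap 0.464
```

```bash
python3 -m crank '0 0 .008 0;0 0 .008 0'
python3 -m crank '0 0 .006 0;0 0 .006 0'
```

```text
time_s: 28.9
eef_pos: [558.7, 31.4, 109.3]
eef_rot: [0.795, 0.607, 0.0, -0.0]
contact_force: [-0.0, 0.8, 0.2]
finger_gap: 0.461
grip_force: 31.4
time_s: 29.1
eef_pos: [559.0, 31.7, 109.0]
eef_rot: [0.795, 0.607, 0.001, -0.0]
contact_force: [-1.3, -0.6, 4.1]
finger_gap: 0.464
grip_force: 31.9
```

```bash
python3 -m crank '0 0 .004 0;0 0 .004 0'
python3 -m crank '0 0 0 0;0 0 0 0;0 0 0 0;0 0 0 0;0 0 0 0' 1
python3 -m crank '0 0 -.2 0;0 0 -.5 0;0 0 -.9 0;0 0 -.9 0'
python3 -m crank '0 0 -.2 0;0 0 -.4 0;0 0 -.4 0;0 0 -.4 0;0 0 -.4 0'
python3 - <<'E'
from h import *
from cell import env
import pickle
d=env.get_image('wrist');pickle.dump(d,open('w11.pkl','wb'))
cv2.imwrite('pics/w11.png',d['pixels'])
r=np.radians
fit(d,(559.65,35.75),r(-15.3),119.9,L=40)
fit(d,(566.3,61.1),r(-15.3),77.2,L=52);fit(d,(553,10.7),r(-15.3),77.2,L=52)
s=env.sense();print(s['time_s'],s['eef_pos'])
E
```

```text
time_s: 29.3
eef_pos: [559.2, 31.7, 109.0]
eef_rot: [0.795, 0.607, 0.001, -0.0]
contact_force: [-1.4, 0.5, 7.2]
finger_gap: 0.467
grip_force: 32.4
time_s: 29.8
eef_pos: [558.3, 31.2, 107.8]
eef_rot: [0.795, 0.607, -0.0, -0.0]
contact_force: [0.3, 0.5, 0.1]
finger_gap: 0.998
grip_force: 0.0
time_s: 30.2
eef_pos: [562.7, 30.4, 221.4]
eef_rot: [0.795, 0.606, 0.005, 0.003]
contact_force: [1.9, -0.3, 0.4]
finger_gap: 1.0
grip_force: 0.0
time_s: 30.7
eef_pos: [557.5, 31.5, 262.8]
eef_rot: [0.795, 0.607, -0.001, -0.001]
contact_force: [-0.8, -0.4, -0.8]
finger_gap: 0.999
grip_force: 0.0
centre [560.5  35.4] yaw -16.4 dz -1.7 len 39.1 n 1410 rms 0.83
centre [566.5  60.5] yaw -17.07 dz -1.5 len 50.9 n 1080 rms 0.75
centre [553.5  11.2] yaw -15.24 dz -1.2 len 51.5 n 349 rms 0.58
30.75 [557.4388703   31.42241712 262.64190401]
```

View pics/w11.png

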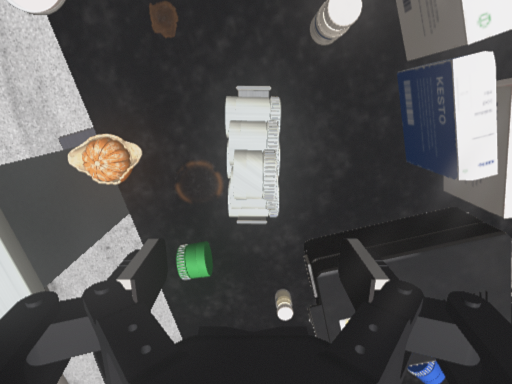

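The pyramid is complete. The short one is at (252,176) on the two mediums, with heights and alignment matching the rows below, and the bystanders haven't moved. Handing in.

```bash
python3 -c "
from cell import env
print(env.close_job())"
```

```text
the job is handed in; nothing more can be done
None
```

I stacked the pyramid in the order asked (long_c, then the two mediums, then the short on top) in about 31 s of robot time. In my last camera check every canister was seated and centred to within about 1 mm, and nothing else in view had moved; the job is handed in, but no verdict came back.

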